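# Uncover the air filter of a lab filter unit

## Task

The filter in the low white air-filter unit is due for a check. With the fingertips, press the orange snap tab all the way in so that it stays down, then push the released grey cover along its channel, off its seat, until the whole blue filter is uncovered. Only press and push: do not lift or tip the cover, leave it lying flat in the channel and leave the other things on the bench where they are.

Things in the scene. Friction and masses are not known exactly. Their poses are not given: they have to be found in the camera images.
- filter_unit: Low white unit fixed to the bench, 170 x 310 mm (x = -105 to 65, y = -155 to 155 mm), flat deck 50 mm above the bench. Origin on the bench under the channel's middle; z up; y runs along the channel from the cover's seat (y = -55) to the end stop. Rails 18 mm high, y = -107 to 155, inner faces at x = +-54.5 mm. Outside the near rail (x below -61) a shelf carries the tab.
- filter_centre (a point): Centre of the blue filter, flush in the deck under the cover (88 x 80 mm: unit x = -44 to 44, y = -95 to -15 mm). Behind the seat (y = -155 to -113 mm) the deck is open for the fingers; two corner stops 10 mm high, only at x beyond 42 mm either side (y = -112 to -107), keep the cover from moving back.
- end_stop (a point): Foot of the inner face of the end stop, 18 mm high, that closes the channel at y = 148 mm in the unit's frame; at deck height.
- snap_tab (a joint): Travel of the orange tab, m: 0 = up (locked), 0.010 = fully in (down). Pressed straight down it resists with about 4 N (more when pressed fast), has no return spring and stays where left. Its orange latch bar crosses the channel at y = -1 to 10 mm, just ahead of the cover, 7 mm above the deck when up; in by 8 mm or more it lies below the deck and the cover is free.
- tab_top (a point): Centre of the top face of the tab's orange pad, 36 x 40 mm (x, y of the unit), at x = -82, y = 3 mm in the unit's frame; 22 mm above the deck when up, 12 mm when fully in.
- cover: Loose grey cover with black slats, 105 x 100 x 30 mm (x, y, z), 0.15 to 0.31 kg, lying on the deck between the rails with 2 mm play each side. Origin at the centre of its underside, axes as the unit's. Seated it is at y = -55 mm of the unit; with the tab in it can be pushed to +y as far as the end stop (y = 98 mm); the filter is wholly uncovered from y = 35 mm on.
- cover_back (a point): Centre of the cover's back face (its -y face, 105 mm wide and 30 mm high), 15 mm above the deck: push here towards +y of the unit.
- vial: Bystander: small vial with red cap, 20 mm wide, 42 mm high, standing on the unit's shelf near y = 110 mm; origin under its centre.
- tip_box: Bystander: blue pipette tip box with clear lid, 75 x 110 x 64 mm, on the bench beside the unit (+x side); origin under its centre.
- reagent_bottle: Bystander: amber bottle, 48 mm wide, 100 mm high, on the bench beside the unit (+x side); origin under its centre.
- beaker: Bystander: glass beaker, 68 mm wide, 85 mm high, on the bench to one side; origin under its centre.
- jar: Bystander: jar, 60 mm wide, 75 mm high, on the bench to one side; origin under its centre.
- spare_filter: Bystander: spare blue filter cartridge, 88 x 80 x 18 mm, flat on the bench; origin under its centre.
- screwdriver: Bystander: screwdriver, 170 mm long, lying on the bench along its own x axis; origin under its centre.
Things that resemble listed ones, but are neither listed nor needed, are in the scene too. What is meant by the cover is not yellow, and is the smaller of those in its own colour.

How it is judged (in metres and radians):
On the way, in this order (a step that is already met when the one before it is completed fails the run):
1. the snap tab is pressed in (more than 8 mm) while the cover is still on its seat (value of joint snap_tab above 0.008 m and y of cover in the frame of filter_unit below -0.045 m), for 0.2 s.
2. the cover is pushed off its seat, the whole filter uncovered (y of cover in the frame of filter_unit above 0.034 m), for 0.2 s.
At the end, for the whole second after the job is handed in: The cover rests flat (within 0.08 rad) on the deck in the channel, its centre 89 mm or more along from the seat so that the whole filter is uncovered; the tab is in by more than 8 mm; the cover is at rest (y of cover in the frame of filter_unit between 0.034 and 0.105 m and x of cover in the frame of filter_unit between -0.01 and 0.01 m and z of cover in the frame of filter_unit between 0.045 and 0.056 m and angle between cover's own z axis and vertical below 0.08 rad and value of joint snap_tab above 0.008 m and linear speed of cover below 0.01 m/s); the robot touches nothing.
It fails at once if the cover is lifted more than 10 mm off the deck or tipped by more than 0.25 rad (z of cover in the frame of filter_unit above 0.06 m or angle between cover's own z axis and vertical above 0.25 rad).
It fails at once if a bystander is moved or lifted by more than 20 mm (distance of any of vial, tip_box, reagent_bottle, beaker, jar, spare_filter, screwdriver from where it was at the start of the episode above 0.02 m).
It fails at once if a bystander is tipped over (angle between any of vial, tip_box, reagent_bottle, beaker, jar, spare_filter's own z axis and vertical above 0.35 rad).
It also fails if it takes over 40 s, if anything falls off the work surface, if the arm or the gripper's body presses on something with over 40 N, if the wrist force passes 120 N, or if a joint passes its speed limit or range.

## Robot

A 6-joint arm with a two-finger parallel gripper is mounted at the origin on the work surface. World frame = base frame: x ahead of the robot, y to its left, z up, the work surface at z = 0. Lengths are in mm, angles in rad, forces in N, time in s.
With the tool pointing down it reaches from about 275 to 750 mm from the base axis. Payload 10.2 kg.
Tool frame: the origin (TCP) lies midway between the tips of the shut fingers; the grasp point (between the pads) lies 19 mm behind it (ctrl.tcp_to_grasp is the z of the grasp point in the tool frame, in mm); z points along the fingers, y is the direction in which the jaws open and shut (so a half turn about z gives the same grasp; the last joint's range is limited). The gripper opens to 85 mm and grips with 20 to 120 N. Pads are 22 mm wide; open, the fingers measure 114 mm over their backs; the gripper's body (76 mm by 85 mm) begins 54 mm behind the grasp point. The pads swing forward as they close: fully open they stand 13 mm farther back than shut.
Start: joints at [1.061, 0.313, 1.498, -0, 1.331, -0.223], TCP at [148.527, 503.558, 231.294] pointing down, gripper open.
Joint ranges: [-2.94, 2.94], [-0.97, 2.17], [0.19, 2.56], [-1.23, 4.37], [0.02, 3.11], [-2.88, 2.88]. Speed limits (rad/s): [2.39, 2.39, 3.01, 3.14, 3.14, 3.14].

## Interface

Orientations are given as a unit quaternion [w, x, y, z].
In Python, from rig import sensors, capture, order, ctrl gives the robot as it stands. The module is installed in compiled form; this text tells all that it offers.
- The arm moves only by the tool play_rows, never from a script. Its argument "deltas" is a list of rows, each a list of 7 numbers: the shift along the world's x, y, z in units of 40 mm (1.0 is 40 mm), then the turn, a rotation vector about the world's x, y, z in units of 6 degrees (1.0 is 6 degrees), then the opening, from -1 (shut) to 1 (fully open). A call has 1 to 8 rows; each row shifts and turns the commanded pose from where the row before left it; what a row does not reach is not made up. A row lasts 1/12 s, in which the tool goes at most 41.7 mm and 7.16 degrees, less where a joint would pass 70% of its speed; a pose out of reach is approached as far as the arm can. A call is refused whole if a number of a shift passes 1 or a number of a turn 1, either way. A call with a gripper value outside its range is refused whole. The fingers move at their own pace and stop on an object; "squeeze" is the grip in N (left out, the last holds). Time passes only in rows, so rows that do not move let the fingers close. It gives the time, the measured TCP pose, the force and the opening at its end, in the units of the state.
- sensors.sense(): the state, without advancing time (a new reading comes with each control period).
- capture(name): name is "side" or "top" or "wrist"; returns a dict with "pixels" (480x640x3 uint8, red, green, blue), "z_map" (480x640 float32, mm along the optical axis (not along the pixel's ray), 0 where there is no reading), "fx", "fy", "cx", "cy" (pixels), "eye" and "rotation" of the camera in the world; the wrist camera has in their place "tool_from_camera" (4x4, takes a point from camera to tool coordinates, whose origin is the TCP and whose axes are the flange's). Camera axes: x right, y down, z forward; pixel columns grow to the right and rows downward; lengths in mm; the calibration is good to about 2 mm. A picture is of the moment at which its call begins: read the wrist's pose just before it.
- order.finish_job(): hands the job in, once; it reports no verdict.
The state is a dict: "time_s": time; "joints": joint angles; "dq": joint speeds; "tau": joint torques, N m; "eef_pos": TCP position; "ee_rot": TCP orientation; "force": force on the tool from outside, world axes, zero at the start; "wrist_torque": the same for the moment, N m; "grip_width": opening from 0.0 (shut) to 1.0 (fully open).
Only numpy, scipy, OpenCV 4.12 (cv2) and the standard library are available. Lean on these libraries where they do the work, as an engineer would, in place of code of your own. Each camera call takes 0.05 s, during which the arm holds its last target. There are 200 camera calls.

## Working session

There is one attempt and no reset: what is moved stays moved. The work goes in short steps, Python scripts to look and compute and a tool call to move; the robot and the scene stay as the last step left them, time stands still between calls to the robot, and variables do not carry over. Pictures are saved under pics/ and viewed, about 8 in all and at most 12, crops included, and the job is handed in when it is done.

Besides the shell and the picture viewer there is one more tool, called after "Request:" as name(argument=value, ...) on one line, values as JSON. play_rows: Moves the arm, as the interface text tells. Its arguments: {"type":"object","properties":{"deltas":{"type":"array","items":{"type":"array","items":{"type":"number"}}},"squeeze":{"type":"number"}},"required":["deltas"]}

```bash
mkdir -p pics; cat > h.py <<'E'
import numpy as np, cv2
from rig import sensors, capture, order, ctrl
def save(n,im): cv2.imwrite(f'pics/{n}.png',cv2.cvtColor(im,cv2.COLOR_RGB2BGR))
def cloud(c):
    z=c['z_map'].astype(float); v,u=np.mgrid[:480,:640]
    p=np.stack([(u-c['cx'])/c['fx']*z,(v-c['cy'])/c['fy']*z,z],-1)
    if 'rotation' in c: return p@np.array(c['rotation']).T+np.array(c['eye'])
    from scipy.spatial.transform import Rotation as R
    T=np.array(c['tool_from_camera']); p=p@T[:3,:3].T+T[:3,3]
    s=c['state']; q=s['ee_rot']
    return p@R.from_quat([q[1],q[2],q[3],q[0]]).as_matrix().T+np.array(s['eef_pos'])
def wrist():
    s=sensors.sense(); c=capture('wrist'); c['state']=s; return c
E
python3 - <<'E'
from h import *
for n in('top','side'):
    c=capture(n); save(n,c['pixels']); print(n,c['eye'],c['rotation'],c['fx'],(c['z_map']>0).mean())
print(sensors.sense())
E
```

```text
top [3.70223717e+02 8.31102019e-01 1.11703923e+03] [-0.05521053  0.70730086 -0.70306992  0.04868247] 509.76145988299015 0.9958626302083333
side [282.34071458 725.23906143 633.79462965] [ 0.07334045 -0.11570208  0.88010658 -0.454584  ] 454.3947259863073 0.9959375
{'time_s': 0.1, 'joints': array([ 1.06054152e+00,  3.13419799e-01,  1.49836873e+00, -1.77376985e-05,
        1.33101968e+00, -2.23405336e-01]), 'dq': array([-0.00045772, -0.00262904, -0.00282198, -0.00063035,  0.00182313,
       -0.00126371]), 'tau': array([ 2.89356591e-03, -4.12890458e+01, -2.60144126e+01, -1.60564291e-04,
        2.99811312e-03,  2.08974222e-05]), 'eef_pos': array([148.43876709, 503.33015575, 230.77626224]), 'ee_rot': array([-2.09944679e-04,  1.42931399e-01,  9.89732411e-01, -5.70433563e-04]), 'force': array([-0.39538846,  0.06541547,  0.69389036]), 'wrist_torque': array([ 0.00746213, -0.02241793, -0.03067558]), 'grip_width': 0.9993796142737168}
```

View pics/top.png

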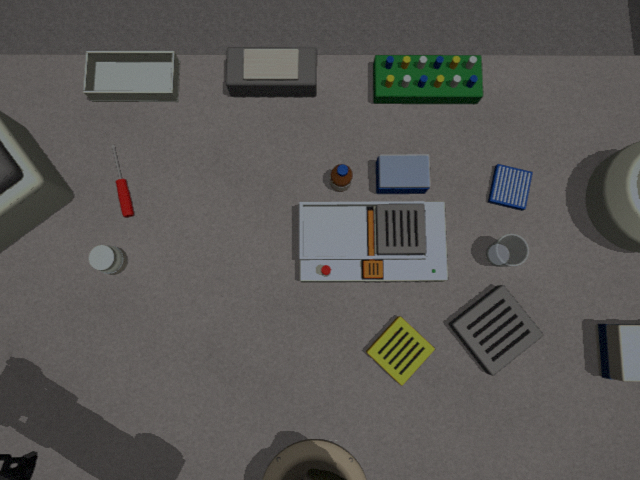

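View pics/side.png

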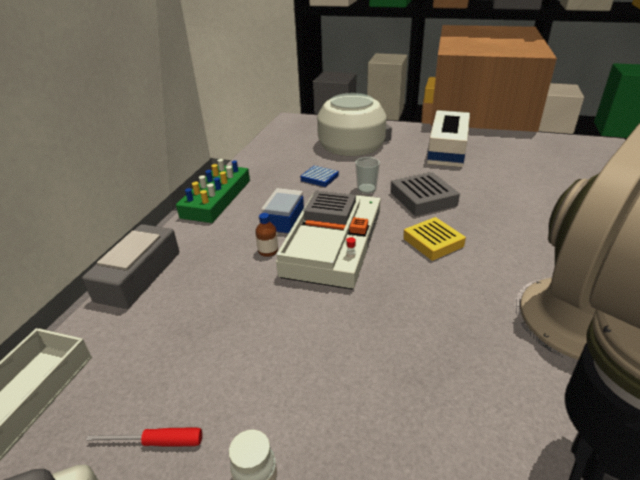

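The top view has three slatted covers: the grey one in the white unit (401,229), a larger grey one on the bench (496,330), and a yellow one (401,350). The one meant is the grey one at (401,229): it's not yellow, it's the smaller grey one, and it sits in the channel behind the orange bar (371,233). The orange tab is at (373,269) and the vial at (326,270).

```bash
python3 - <<'E'
import re
s=open('h.py').read()
s=s.replace("    if 'rotation' in c: return p@np.array(c['rotation']).T+np.array(c['eye'])\n    from scipy.spatial.transform import Rotation as R\n","    if 'rotation' in c: return p@rm(c['rotation']).T+np.array(c['eye'])\n")
s=s.replace("@R.from_quat([q[1],q[2],q[3],q[0]]).as_matrix().T","@rm(q).T")
s=s.replace("def save","from scipy.spatial.transform import Rotation as R\ndef rm(q): return R.from_quat([q[1],q[2],q[3],q[0]]).as_matrix()\ndef save",1)
open('h.py','w').write(s)
E
python3 - <<'E'
from h import *
c=capture('top'); im=c['pixels']; P=cloud(c)
roi=np.zeros((480,640),bool); roi[195:290,290:455]=1
print('bench z',np.median(P[300:320,200:280,2]))
hsv=cv2.cvtColor(im,cv2.COLOR_RGB2HSV)
m=roi&(P[...,2]>35)
n,l,st,ce=cv2.connectedComponentsWithStats(m.astype(np.uint8))
k=l[240,330]; m=l==k
r=cv2.minAreaRect(P[m][:,:2].astype(np.float32)); print('unit',r, cv2.boxPoints(r).round(1).tolist())
o=roi&(hsv[...,0]<18)&(hsv[...,0]>6)&(hsv[...,1]>150)&(hsv[...,2]>90)
n,l,st,ce=cv2.connectedComponentsWithStats(o.astype(np.uint8))
for i in range(1,n):
    if st[i,4]>30:
        q=P[l==i]; print('orange',ce[i],st[i],np.median(q,0).round(1),cv2.minAreaRect(q[:,:2].astype(np.float32)))
q=P[roi&(P[...,2]>74)&(np.ptp(im.astype(int),axis=2)<40)]
print('cover',len(q),np.median(q,0),cv2.minAreaRect(q[:,:2].astype(np.float32)))
for n_,(v,u) in dict(deck=(225,330),vial=(270,326),box=(170,403),bottle=(172,342)).items(): print(n_,P[v,u].round(1))
save('crop',cv2.resize(im[150:400,285:555],None,fx=2.2,fy=2.2,interpolation=cv2.INTER_CUBIC))
E
```

```text
bench z -0.509066490847772
unit ((492.0420227050781, -122.60267639160156), (236.2530059814453, 312.2608337402344), 1.6893155574798584) [[369.3999938964844, 30.0], [378.6000061035156, -282.1000061035156], [614.7000122070312, -275.20001220703125], [605.5, 36.900001525878906]]
orange [370.70833333 232.60185185] [368 211   6  44 216] [ 541.7 -116.3   56.6] ((470.1019592285156, -78.42890167236328), (50.31010437011719, 250.00022888183594), 62.94390106201172)
orange [372.9566787  268.94223827] [364 260  19  18 277] [ 464.3 -118.2   71.7] ((433.0807189941406, -62.883445739746094), (46.520076751708984, 172.85275268554688), 29.548627853393555)
cover 2476 [ 546.39817701 -174.68796099   79.7843659 ] ((505.27325439453125, -100.02491760253906), (136.08099365234375, 308.42047119140625), 29.439359664916992)
deck [559.6 -30.6  49.9]
vial [460.1 -21.4  90.7]
box [ 677.1 -185.6   62.6]
bottle [661.  -53.6 101.5]
```

View pics/crop.png

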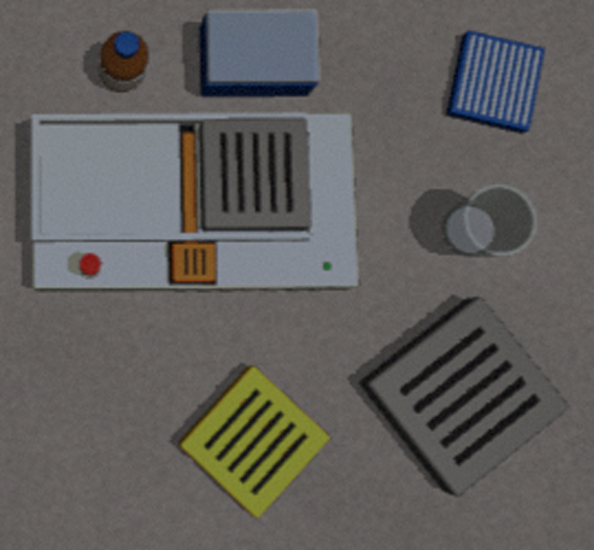

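The crop confirms it: the cover at (401,229) in the full image lies in the channel, smaller than the grey decoy. From tab ≈ (464,-118) and yaw ≈ +1.7°, the unit's origin is near (546,-123). I'll go above the tab with the fingers shut.

Request:
play_rows(deltas=[[0.4,-0.78,0,0,0,0.4,-1],[0.4,-0.78,0,0,0,0.4,-1],[0.4,-0.78,0,0,0,0.4,-1],[0.4,-0.78,0,0,0,0.4,-1],[0.4,-0.78,0,0,0,0.4,-1],[0.4,-0.78,0,0,0,0.4,-1],[0.4,-0.78,0,0,0,0.4,-1],[0.4,-0.78,0,0,0,0.2,-1]])

```text
time_s: 0.82
eef_pos: [276.7, 252.4, 231.3]
ee_rot: [0.0, -0.015, 1.0, 0.0]
force: [1.2, 0.5, 0.2]
grip_width: -0.0
```

Request:
play_rows(deltas=[[0.4,-0.78,0,0,0,0,-1],[0.4,-0.78,0,0,0,0,-1],[0.4,-0.78,0,0,0,0,-1],[0.4,-0.78,0,0,0,0,-1],[0.4,-0.78,0,0,0,0,-1],[0.4,-0.78,0,0,0,0,-1],[0.4,-0.78,0,0,0,0,-1],[0.4,-0.78,0,0,0,0,-1]])

```text
time_s: 1.48
eef_pos: [404.9, 2.6, 231.3]
ee_rot: [0.0, -0.013, 1.0, 0.0]
force: [-0.2, 0.7, 0.6]
grip_width: -0.0
```

Request:
play_rows(deltas=[[0.4,-0.78,0,0,0,0,-1],[0.4,-0.78,0,0,0,0,-1],[0.4,-0.78,0,0,0,0,-1],[0.3,-0.6,0,0,0,0,-1],[0,0,0,0,0,0,-1],[0,0,0,0,0,0,-1]])

```text
time_s: 1.98
eef_pos: [464.5, -114.0, 230.7]
ee_rot: [-0.001, -0.013, 1.0, 0.0]
force: [1.2, 1.0, 0.4]
grip_width: 0.0
```

```bash
python3 - <<'E'
from h import *
c=wrist(); s=c['state']; im=c['pixels']; P=cloud(c); save('w1',im)
print(s['eef_pos'],s['ee_rot'],s['time_s'],s['joints'].round(2)); print(np.array(c['tool_from_camera']).round(2))
hsv=cv2.cvtColor(im,cv2.COLOR_RGB2HSV)
o=(hsv[...,0]<20)&(hsv[...,0]>4)&(hsv[...,1]>140)&(hsv[...,2]>60)
n,l,st,ce=cv2.connectedComponentsWithStats(o.astype(np.uint8))
for i in range(1,n):
    if st[i,4]>200:
        q=P[l==i]; q=q[abs(q[:,2]-np.median(q[:,2]))<4]; print('orange',ce[i],st[i],np.median(q,0).round(1),cv2.minAreaRect(q[:,:2].astype(np.float32)))
E
```

```text
[ 464.49944908 -114.00773235  230.67812586] [-5.87796212e-04 -1.27949294e-02  9.99917907e-01  3.51672871e-04] 1.9833 [-0.49  0.21  1.63  0.    1.3  -2.08]
[[-0.0000e+00 -9.5000e-01 -3.2000e-01  8.0180e+01]
 [ 1.0000e+00 -0.0000e+00 -0.0000e+00 -1.0000e-01]
 [ 0.0000e+00 -3.2000e-01  9.5000e-01 -1.4207e+02]
 [ 0.0000e+00  0.0000e+00  0.0000e+00  1.0000e+00]]
orange [325.83106267 209.8925652 ] [ 298  185   57   51 2569] [ 463.3 -119.    71.3] ((464.448974609375, -118.79759216308594), (35.70996856689453, 40.10894775390625), 0.7692936062812805)
orange [327.242497   273.65666267] [320 247  16  55 833] [ 519.4 -116.7   56.5] ((520.5775756835938, -116.55805206298828), (47.38485336303711, 10.66245174407959), 0.9440816640853882)
```

View pics/w1.png

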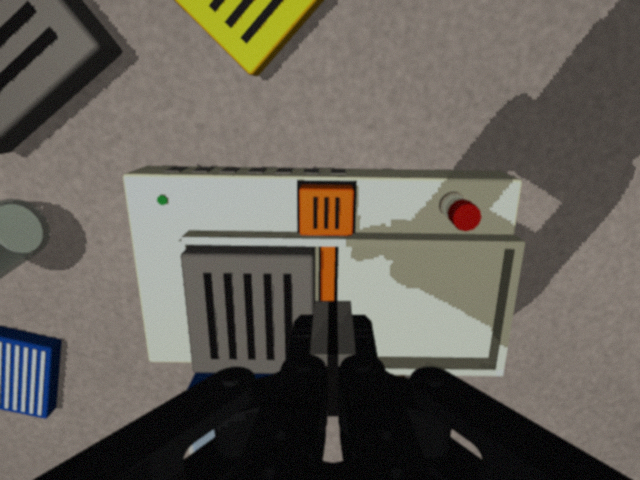

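The wrist view shows the tab at (326,210), the seated cover at (248,310) and the vial at (463,214). The tab's pad centre is at (464,-119), top z ≈ 72. Descending on it now.

Request:
play_rows(deltas=[[-0.06,-0.12,-0.6,0,0,0,-1],[0,0,-0.8,0,0,0,-1],[0,0,-0.8,0,0,0,-1],[0,0,-0.8,0,0,0,-1],[0,0,-0.5,0,0,0,-1],[0,0,-0.25,0,0,0,-1],[0,0,0,0,0,0,-1]])

```text
time_s: 2.62
eef_pos: [461.2, -116.8, 80.0]
ee_rot: [-0.001, -0.014, 1.0, 0.001]
force: [-0.0, 0.2, 0.5]
grip_width: 0.001
```

Request:
play_rows(deltas=[[0,0,-0.06,0,0,0,-1],[0,0,-0.06,0,0,0,-1],[0,0,-0.06,0,0,0,-1],[0,0,-0.06,0,0,0,-1],[0,0,-0.06,0,0,0,-1],[0,0,-0.06,0,0,0,-1]])

```text
time_s: 3.12
eef_pos: [462.4, -118.2, 67.3]
ee_rot: [0.001, -0.014, 1.0, -0.0]
force: [0.1, 0.6, 3.8]
grip_width: -0.003
```

Request:
play_rows(deltas=[[0,0,-0.05,0,0,0,-1],[0,0,-0.05,0,0,0,-1],[0,0,-0.03,0,0,0,-1],[0,0,-0.03,0,0,0,-1],[0,0,0,0,0,0,-1]])

```text
time_s: 3.53
eef_pos: [462.3, -118.2, 61.6]
ee_rot: [0.0, -0.014, 1.0, -0.0]
force: [-5.0, 1.4, 17.5]
grip_width: -0.002
```

Force jumped to 17.5 N at 10.4 mm of travel, so the tab is at its stop. I'll rise, move over the free deck behind the cover, and look again.

Request:
play_rows(deltas=[[0,0,0.4,0,0,0,-1],[0,0,0.8,0,0,0,-1],[0,0,0.9,0,0,0,-1],[0.2,-0.4,0.4,0,0,0,-1],[0.5,-0.75,0,0,0,0,-1],[0.5,-0.75,0,0,0,0,-1],[0.5,-0.75,0,0,0,0,-1],[0.45,-0.65,0,0,0,0,-1]])

```text
time_s: 4.2
eef_pos: [548.7, -251.8, 159.9]
ee_rot: [-0.0, -0.013, 1.0, 0.0]
force: [0.1, 0.2, 0.1]
grip_width: 0.003
```

Request:
play_rows(deltas=[[0,0,0,0,0,0,-1],[0,0,0,0,0,0,-1]])

```text
time_s: 4.37
eef_pos: [547.9, -250.7, 159.1]
ee_rot: [-0.001, -0.013, 1.0, 0.001]
force: [-0.4, 1.0, -0.1]
grip_width: 0.001
```

```bash
python3 - <<'E'
from h import *
c=wrist(); s=c['state']; im=c['pixels']; P=cloud(c); save('w2',im)
print(s['eef_pos'],s['time_s'])
t=capture('top'); Q=cloud(t); save('t2',cv2.resize(t['pixels'][180:300,285:460],None,fx=3,fy=3))
for n,im,P in(('w',im,P),('t',t['pixels'],Q)):
    hsv=cv2.cvtColor(im,cv2.COLOR_RGB2HSV)
    o=(hsv[...,0]<20)&(hsv[...,0]>4)&(hsv[...,1]>140)&(hsv[...,2]>60)&(abs(P[...,0]-500)<90)&(abs(P[...,1]+118)<40)
    k,l,st,ce=cv2.connectedComponentsWithStats(o.astype(np.uint8))
    for i in range(1,k):
        if st[i,4]>40: print(n,'orange',ce[i].round(),st[i,4],np.median(P[l==i],0).round(1))
    m=(P[...,2]>74)&(P[...,2]<85)&(abs(P[...,0]-546)<65)&(abs(P[...,1]+175)<65)
    print(n,'cover',m.sum(),np.percentile(P[m],[2,98],axis=0).round(1))
E
```

```text
[ 547.92186252 -250.72624755  159.0789464 ] 4.3667
w orange [576.  97.] 4883 [ 464.  -122.2   61.2]
w cover 31299 [[ 497.2 -225.1   77.4]
 [ 596.9 -130.    81.1]]
t orange [372. 269.] 301 [ 465.2 -117.5   61.3]
t cover 1889 [[ 498.7 -216.    75.9]
 [ 598.9 -128.1   83.7]]
```

View pics/w2.png

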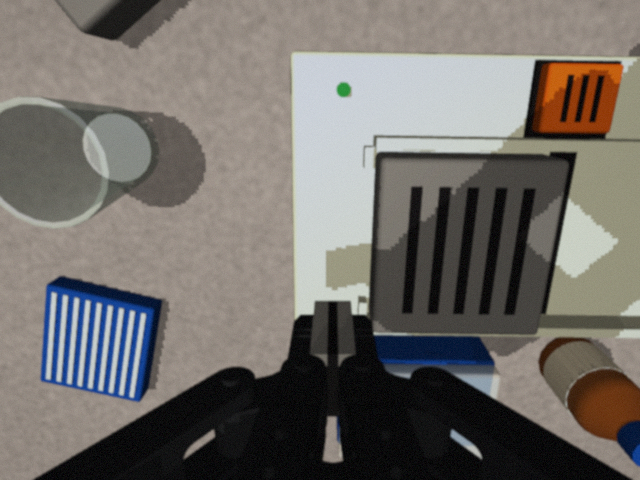

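The tab reads z = 61 (10 mm in), the bar has dropped out of sight, and the cover is still seated with its back at about y = -226. I'll turn the jaws across the channel so a flat, narrow finger side faces the cover, then descend.

Request:
play_rows(deltas=[[0,-0.15,0,0,0,-1,-1],[0,0,0,0,0,-1,-1],[0,0,0,0,0,-1,-1],[0,0,0,0,0,-1,-1],[0,0,0,0,0,-1,-1],[0,0,0,0,0,-1,-1],[0,0,0,0,0,-1,-1],[0,0,0,0,0,-1,-1]])

```text
time_s: 5.13
eef_pos: [547.7, -254.8, 160.8]
ee_rot: [-0.0, 0.396, 0.918, 0.0]
force: [0.3, 0.4, -0.7]
grip_width: -0.003
```

Request:
play_rows(deltas=[[0,0,0,0,0,-1,-1],[0,0,0,0,0,-1,-1],[0,0,0,0,0,-1,-1],[0,0,0,0,0,-1,-1],[0,0,0,0,0,-1,-1],[0,0,0,0,0,-1,-1],[0,0,0,0,0,-1,-1],[0,0,0,0,0,0,-1]])

```text
time_s: 5.8
eef_pos: [547.8, -254.9, 160.8]
ee_rot: [-0.0, 0.698, 0.716, 0.0]
force: [-0.3, 0.8, -0.1]
grip_width: 0.0
```

Request:
play_rows(deltas=[[0,0,-0.6,0,0,0,-1],[0,0,-0.7,0,0,0,-1],[0,0,-0.5,0,0,0,-1],[0,0,-0.25,0,0,0,-1],[0,0,-0.2,0,0,0,-1],[0,0,-0.15,0,0,0,-1],[0,0,0,0,0,0,-1]])

```text
time_s: 6.38
eef_pos: [548.0, -255.8, 64.2]
ee_rot: [-0.0, 0.697, 0.717, -0.0]
force: [-0.2, 0.2, -0.3]
grip_width: -0.001
```

Request:
play_rows(deltas=[[0,0.15,0,0,0,0,-1],[0,0.15,0,0,0,0,-1],[0,0.06,0,0,0,0,-1],[0,0.06,0,0,0,0,-1],[0,0.06,0,0,0,0,-1],[0,0.06,0,0,0,0,-1],[0,0.06,0,0,0,0,-1],[0,0.06,0,0,0,0,-1]])

```text
time_s: 7.05
eef_pos: [548.2, -229.6, 64.6]
ee_rot: [0.0, 0.697, 0.717, -0.0]
force: [-0.6, -0.5, -0.2]
grip_width: 0.0
```

Request:
play_rows(deltas=[[0,0.08,0,0,0,0,-1],[0,0.08,0,0,0,0,-1],[0,0.08,0,0,0,0,-1],[0,0.08,0,0,0,0,-1]])

```text
time_s: 7.38
eef_pos: [548.1, -216.5, 64.5]
ee_rot: [-0.0, 0.697, 0.717, -0.0]
force: [-0.1, -1.2, 1.9]
grip_width: 0.003
```

```bash
cat > chk.py <<'E'
from h import *
import sys
print(sensors.sense()['force'].round(1),sensors.sense()['eef_pos'].round(1))
t=capture('side'); P=cloud(t); save(sys.argv[1],cv2.resize(t['pixels'][160:310,230:430],None,fx=3,fy=3))
m=(P[...,2]>75)&(P[...,2]<84)&(abs(P[...,0]-546)<58)&(P[...,1]>-235)&(P[...,1]<40)&(np.ptp(t['pixels'].astype(int),axis=2)<40)
print('cover',m.sum(),np.percentile(P[m],[1,5,50,95,99],axis=0).round(1).tolist())
E
python3 chk.py s2
```

```text
[-0.1 -1.2  1.9] [ 548.1 -216.5   64.5]
cover 1041 [[494.5, -210.3, 75.3], [498.3, -200.4, 76.5], [544.4, -151.2, 78.8], [591.5, -106.4, 80.6], [596.5, -103.1, 81.9]]
```

View pics/s2.png

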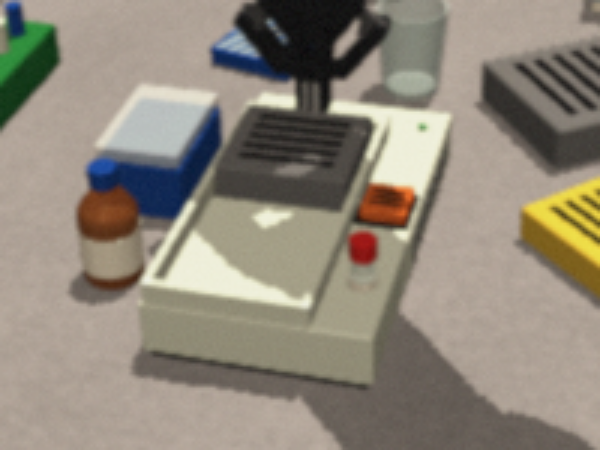

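The cover is sliding flat, with its front edge at about y = -103 (roughly 20 mm along). It's clear of the vial and bottle, so I keep pushing about 95 mm more.

Request:
play_rows(deltas=[[0,0.1,0,0,0,0,-1],[0,0.1,0,0,0,0,-1],[0,0.1,0,0,0,0,-1],[-0.02,0.1,0,0,0,0,-1],[0,0.1,0,0,0,0,-1],[0,0.1,0,0,0,0,-1],[0,0.1,0,0,0,0,-1],[0,0.1,0,0,0,0,-1]])

```text
time_s: 8.1
eef_pos: [547.3, -184.4, 64.4]
ee_rot: [-0.0, 0.697, 0.717, -0.0]
force: [-0.1, -0.8, 0.4]
grip_width: -0.007
```

Request:
play_rows(deltas=[[0,0.1,0,0,0,0,-1],[0,0.1,0,0,0,0,-1],[0,0.1,0,0,0,0,-1],[-0.02,0.1,0,0,0,0,-1],[0,0.1,0,0,0,0,-1],[0,0.1,0,0,0,0,-1],[0,0.1,0,0,0,0,-1],[0,0.1,0,0,0,0,-1]])

```text
time_s: 8.77
eef_pos: [546.5, -152.5, 64.5]
ee_rot: [-0.0, 0.697, 0.717, 0.0]
force: [1.0, -0.8, -1.2]
grip_width: 0.003
```

Request:
play_rows(deltas=[[0,0.1,0,0,0,0,-1],[0,0.1,0,0,0,0,-1],[0,0.1,0,0,0,0,-1],[0,0.1,0,0,0,0,-1],[0,0.1,0,0,0,0,-1],[0,0.1,0,0,0,0,-1],[0,0.1,0,0,0,0,-1],[0,0,0,0,0,0,-1]])

```text
time_s: 9.43
eef_pos: [546.5, -124.0, 64.5]
ee_rot: [-0.0, 0.697, 0.717, 0.0]
force: [0.3, -0.0, -0.6]
grip_width: -0.0
```

```bash
python3 chk.py s3
```

```text
[ 0.3 -0.  -0.6] [ 546.5 -124.    64.5]
cover 1289 [[492.5, -117.2, 75.5], [496.4, -107.7, 76.6], [542.7, -57.3, 78.8], [590.1, -13.7, 80.7], [594.7, -11.2, 81.9]]
```

The cover's front is at about y = -10, which puts it near y = +60 in the unit. Backing off, then lifting clear.

Request:
play_rows(deltas=[[0,-0.2,0,0,0,0,-1],[0,-0.4,0,0,0,0,-1],[0,-0.4,0.1,0,0,0,-1],[0,0,0.7,0,0,0,-1],[0,0,0.9,0,0,0,-1],[0,0,0.9,0,0,0,-1],[0,-0.5,0.5,0,0,0,-1],[0,-0.5,0,0,0,0,-1]])

```text
time_s: 10.15
eef_pos: [548.1, -206.4, 194.0]
ee_rot: [0.004, 0.697, 0.717, 0.001]
force: [1.0, -0.0, -0.1]
grip_width: -0.0
```

Request:
play_rows(deltas=[[0,-0.9,0,0,0,0,-1],[0,-0.9,0,0,0,0,-1],[0,-0.9,0,0,0,0,-1],[0,0,0,0,0,0,-1],[0,0,0,0,0,0,-1],[0,0,0,0,0,0,-1]])

```text
time_s: 10.65
eef_pos: [546.3, -312.9, 188.3]
ee_rot: [-0.0, 0.698, 0.717, 0.0]
force: [-0.4, -0.1, -1.0]
grip_width: -0.0
```

```bash
python3 chk.py s4; python3 - <<'E'
from h import *
t=capture('top'); P=cloud(t); im=t['pixels']; save('t4',cv2.resize(im[150:300,285:545],None,fx=3,fy=3))
hsv=cv2.cvtColor(im,cv2.COLOR_RGB2HSV)
o=(hsv[...,0]<20)&(hsv[...,0]>4)&(hsv[...,1]>140)&(hsv[...,2]>60)&(abs(P[...,0]-464)<25)&(abs(P[...,1]+118)<30)
print('tab',o.sum(),np.median(P[o],0).round(1))
m=(P[...,2]>74)&(P[...,2]<86)&(abs(P[...,0]-546)<60)&(abs(P[...,1]+60)<75)
print('cover',np.percentile(P[m],[2,50,98],axis=0).round(1).tolist())
b=(hsv[...,0]>100)&(hsv[...,0]<130)&(hsv[...,1]>110)&(abs(P[...,0]-546)<60)&(abs(P[...,1]+175)<80)
if b.sum(): print('filter',b.sum(),np.percentile(P[b],[1,99],axis=0).round(1).tolist())
for n_,(v,u) in dict(vial=(270,326),box=(170,403),bottle=(172,342)).items(): print(n_,P[v,u].round(1))
E
```

```text
[-0.4 -0.1 -1. ] [ 546.3 -312.9  188.3]
cover 1256 [[492.5, -108.8, 75.4], [496.1, -104.3, 76.7], [541.9, -55.4, 78.8], [590.7, -13.4, 80.7], [594.8, -10.7, 81.4]]
tab 303 [ 465.3 -119.1   61.6]
cover [[495.7, -110.4, 75.6], [545.2, -62.8, 79.7], [596.2, -15.3, 83.7]]
filter 593 [[504.6, -214.0, 45.5], [591.1, -136.3, 54.7]]
vial [459.9 -21.4  93.3]
box [ 677.4 -185.8   61.3]
bottle [661.7 -53.7  98.9]
```

View pics/t4.png

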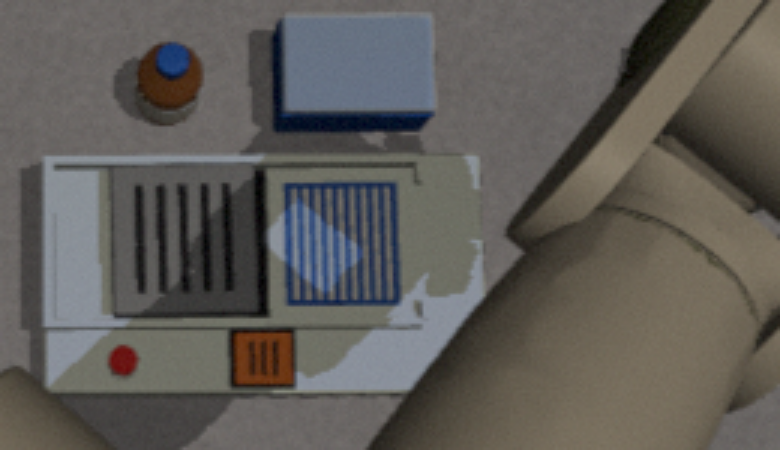

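The blue filter at (342,243) in the crop is wholly uncovered. The cover lies flat at (188,240), the tab is down at (263,358), and the vial, bottle and box haven't moved. Handing in.

```bash
python3 -c "
from h import *
print(order.finish_job())"
```

```text
the job is handed in; nothing more can be done
None
```

I pressed the orange tab fully in with the shut fingertips, pushed the released cover along its channel until the whole filter was uncovered, backed off and handed the job in at about 11 s. `finish_job()` gives no verdict, so what follows is from my own last measurements.

- **Tab:** its top dropped from z ≈ 72 to 61–62 mm, so it is in by about 10 mm. It stayed down after I lifted off.
- **Cover:** it lies flat, top at z ≈ 79–80 mm all over, at about y = +59 mm in the unit's frame. The filter is fully visible from above.
- **Bystanders:** the vial, tip box and bottle read the same positions as at the start, to within about 3 mm. I did not re-measure the beaker, jar, spare filter and screwdriver. The arm never came near them at low height, and the force readings showed no contact outside the press and push.
- **Gripper:** at the end it was free, about 190 mm above the bench, with only about 1 N of sensor noise.

None of the checks failed. The top and side cameras disagreed by only a few mm on the cover's position.

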